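# Vent a pressure cooker through its lock-nut valve

## Task

The pressure cooker on the worktop has cooled but pressure still holds its lid. Unscrew the small knurled lock nut on the lid's valve all the way up to its stop, without wrenching it against the stop; then vent the cooker: with the fingertips push the freed valve stem down until it sits solidly on its seat, with a push of about 1 kg and never more than 1.5 kg, keep it there for a good second and let it spring back. Leave the cooker and everything round it standing where they are.

Things in the scene. Friction and masses are not known exactly. Their poses are not given: they have to be found in the camera images.
- cooker: Steel pressure cooker, loose, 1.8 to 3 kg, 215 mm wide, lid locked, lid top at 142 mm. Origin: centre of its underside, z up. +y: along the long black handle (28 mm wide, 110 to 280 mm from the origin, top at 137 mm). -y: loop handle out to 147 mm. Upright valve on the lid at x 0, y 35 mm, 195 mm high. The low button at y -50 mm, 149 mm high, is only the safety plug.
- valve_top (a point): Centre of the top of the valve's fixed tube, at (0, 35, 166) mm in the cooker's frame, on the valve's axis. The tube is 14 mm wide down to 148 mm (hexagon 20 mm wide over its flats from 148 to 154 mm), on a flange 37 mm wide; the lid around it is at 141 mm. The valve seals when the stem is up.
- nut_mid (a point): Centre of the knurled lock nut, a steel cylinder 18 mm wide, 10 mm tall, on a washer 16 x 2 mm; the point does not turn with it. It unscrews counterclockwise seen from above, rising 1.2 mm per rad against 0.05 N m friction, from 7 mm above valve_top (right down) to 13.2 mm (stop, under the stem's head). It starts 0.1 to 1.7 rad up, stays where left, and is gripped anywhere on its rim.
- stem_tip: Head of the valve stem, 9.6 mm wide, 10 mm tall, domed; origin at its top, 29 mm above valve_top; x, z as the cooker's. Sprung: moves from 2.5 N, 0.5 N more per mm, to a solid seat 2 to 6 mm down (seal's thickness, unknown), but never further than the nut is backed off. Forcing the nut past its thread's ends twists the stem in its seal, 1.6 N m per rad; it springs back; over 0.15 rad (0.24 N m) harms.
- salt_shaker: Bystander, to be left alone: salt shaker, 44 mm wide, 90 mm high, beside the cooker on its loop-handle side. Origin: centre of its underside.
- kitchen_timer: Bystander, to be left alone: white mechanical kitchen timer, 61 mm wide, 49 mm high, beside the cooker on its loop-handle side. Origin: centre of its underside.
- pepper_mill: Bystander, to be left alone: wooden pepper mill, 58 mm wide, 130 mm high, to the right. Origin: centre of its underside.
- spice_jar: Bystander, to be left alone: spice jar with screw cap, 45 mm wide, 106 mm high, behind the cooker. Origin: centre of its underside.
- tomato_tin: Bystander, to be left alone: low food tin, 75 mm wide, 58 mm high, behind the cooker. Origin: centre of its underside.
- sugar_tin: Bystander, to be left alone: canister with wooden lid, 68 mm wide, 100 mm high, behind the cooker. Origin: centre of its underside.
- tea_box: Bystander, to be left alone: dark carton 63x77x112 mm, behind the cooker. Origin: centre of its underside.

How it is judged (in metres and radians):
On the way, in this order (a step that is already met when the one before it is completed fails the run):
1. the lock nut is backed off to its stop (at least 6.0 mm up of 6.24 mm) (z of nut_mid in the frame of cooker above 0.179 m), for 0.2 s.
2. the fingers keep the stem pushed down on its seat, at least 1.8 mm down and with 7 to 15 N, for 1 s (z of stem_tip in the frame of cooker below 0.1932 m and contact force between the fingers and stem_tip above 7 N), for 1 s.
At the end, for the whole second after the job is handed in: The lock nut is up at its stop (at least 5.9 mm of its 6.24 mm above fully down), the stem has sprung back up (within 0.8 mm), and the cooker stands upright, at rest, within 20 mm of where it was (z of nut_mid in the frame of cooker above 0.1789 m and z of stem_tip in the frame of cooker above 0.1942 m and angle between cooker's own z axis and vertical below 0.03 rad and distance of cooker from where it was at the start of the episode below 0.02 m and linear speed of cooker below 0.01 m/s); the robot touches nothing.
It fails at once if the stem's head is pushed with more than 15 N (contact force between anything else and stem_tip above 15 N).
It fails at once if the stem is wound up by more than 0.15 rad by wrenching the nut at the end of its thread (angle between the x axis of stem_tip and the x axis of cooker, either way round above 0.15 rad).
It fails at once if the cooker is shoved more than 20 mm or tipped (distance of cooker from where it was at the start of the episode above 0.02 m or angle between cooker's own z axis and vertical above 0.08 rad).
It fails at once if one of the things standing round is moved more than 15 mm (distance of any of salt_shaker, kitchen_timer, pepper_mill, spice_jar, tomato_tin, sugar_tin, tea_box from where it was at the start of the episode above 0.015 m).
It also fails if it takes over 72 s, if anything falls off the work surface, if the arm or the gripper's body presses on something with over 40 N, if the wrist force passes 120 N, or if a joint passes its speed limit or range.

## Robot

A 6-joint arm with a two-finger parallel gripper is mounted at the origin on a cart in front of the work surface, level with it; the furniture and walls round the work are solid. World frame = base frame: x ahead of the robot, y to its left, z up, the work surface at z = 0. Lengths are in mm, angles in rad, forces in N, time in s.
With the tool pointing down it reaches from about 250 to 725 mm from the base axis. Payload 4 kg.
Tool frame: the origin (TCP) lies at the very end of the fingers, on their centre line; the grasp point (between the pads) lies env.tcp_to_grasp behind it (env.tcp_to_grasp is the distance from the TCP to the grasp point, in mm); z points along the fingers, y is the line along which they close (so a half turn about z gives the same grasp; the last joint's range is limited). The gripper opens to 85 mm and grips with 20 to 120 N. Pads are 22 mm wide; open, the fingers measure 114 mm over their backs; the gripper's body (76 mm by 85 mm) begins 54 mm behind the grasp point. The pads swing forward as they close: fully open they stand 13 mm farther back than shut.
Start: joints at [1.112, 0.241, 0.005, 1.335, 0, 1.571], TCP at [221.434, 448.293, 231.306] pointing down, gripper open.
Joint ranges: [-2.72, 2.72], [-1.05, 1.87], [-1.09, 1.28], [-1.99, 2.15], [-1.42, 1.44], [-3.14, 3.14]. Speed limits (rad/s): [2.79, 2.79, 3.14, 3.14, 3.14, 3.14].

## Interface

Orientations are given as a unit quaternion [w, x, y, z].
In Python, from station import env, grab_frame, camera_model gives the robot as it stands. The module is installed in compiled form; this text tells all that it offers.
- The arm moves only by the tool drive_tool, never from a script. Its argument "series" is text: rows parted by semicolons, each of 4 numbers parted by spaces: the shift along the world's x, y, z in mm, then the turn about the world's z in rad. In form: dx dy dz turn; .... A call has 1 to 8 rows; each row is the pose to reach, as a shift and turn from the pose commanded when the call began; what a row does not reach only later rows make up. A row lasts 1/10 s, in which the tool goes at most 50 mm and 8.59 degrees, less where a joint would pass 70% of its speed; a pose out of reach is approached as far as the arm can. A call with a gripper value outside its range is refused whole. "gripper" is the finger opening in mm, from 0 to 85.4, set as the call begins (left out, the last holds). The fingers move at their own pace and stop on an object; "newtons" is the grip in N (left out, the last holds). Time passes only in rows, so rows that repeat a pose let the fingers close. It gives the time, the measured TCP pose, the force, the opening and the grip force at its end, in the units of the state.
- env.get_state(): the state, without advancing time (a new reading comes with each control period).
- grab_frame(name): name is "side" or "top"; returns the picture (420x560x3 uint8, red, green, blue); there is no depth.
- camera_model(name): a dict with "camera_matrix" (3x3 intrinsics, pixels), "distortion" ([k1, k2, p1, p2, k3] as OpenCV has them; the pictures are not rectified), "world_to_cam" (4x4, takes a point from world to camera coordinates). Camera axes: x right, y down, z forward; pixel columns grow to the right and rows downward; lengths in mm; the calibration is good to about 2 mm. A picture is of the moment at which its call begins. camera_model takes no time and is no camera call.
- env.hand_in(): hands the job in; it is judged then, once.
The state is a dict: "time": time; "qpos": joint angles; "qd": joint speeds; "effort": joint torques, N m; "eef_pos": TCP position; "eef_rot": TCP orientation; "ft_force": force on the tool from outside, world axes, zero at the start; "wrist_torque": the same for the moment, N m; "opening": opening from 0.0 (shut) to 1.0 (fully open); "grasp_force": force on a finger pad.
Only numpy, scipy, OpenCV 4.12 (cv2) and the standard library are available. Lean on these libraries where they do the work, as an engineer would, in place of code of your own. Each camera call takes 0.05 s, during which the arm holds its last target. There are 200 camera calls.

## Working session

There is one attempt and no reset: what is moved stays moved. The work goes in short steps, Python scripts to look and compute and a tool call to move; the robot and the scene stay as the last step left them, time stands still between calls to the robot, and variables do not carry over. Pictures are saved under pics/ and viewed, at most 10 in all, crops included, and the job is handed in when it is done.

Besides the shell and the picture viewer there is one more tool, called after "Emit:" as name(argument=value, ...) on one line, values as JSON. drive_tool: Moves the arm, as the interface text tells. Its arguments: {"type":"object","properties":{"series":{"type":"string"},"gripper":{"type":"number"},"newtons":{"type":"number"}},"required":["series"]}

```bash
mkdir -p pics; python3 - <<'E'
from station import env,grab_frame,camera_model
import cv2
for n in("side","top"):
    f=grab_frame(n); cv2.imwrite(f"pics/{n}0.png",f[:,:,::-1])
    c=camera_model(n); print(n,c)
print(env.get_state(),env.tcp_to_grasp)
E
```

```text
side {'camera_matrix': array([[544.36765467,   0.        , 280.12652909],
       [  0.        , 544.36765467, 205.12201279],
       [  0.        ,   0.        ,   1.        ]]), 'distortion': array([-0.00545481,  0.        ,  0.        ,  0.        ,  0.        ]), 'world_to_cam': array([[ 9.88385201e-01, -1.51681967e-01, -9.34211136e-03,
        -5.71750145e+02],
       [-6.78553667e-02, -3.85480665e-01, -9.20217532e-01,
         1.67131368e+02],
       [ 1.35979202e-01,  9.10163303e-01, -3.91295820e-01,
         1.28514681e+03],
       [ 0.00000000e+00,  0.00000000e+00,  0.00000000e+00,
         1.00000000e+00]])}
top {'camera_matrix': array([[433.89929956,   0.        , 284.95109755],
       [  0.        , 433.89929956, 213.04820142],
       [  0.        ,   0.        ,   1.        ]]), 'distortion': array([-0.11650991,  0.        ,  0.        ,  0.        ,  0.        ]), 'world_to_cam': array([[-1.75088607e-02, -9.99790866e-01,  1.05671567e-02,
        -4.03215228e+01],
       [-9.95028751e-01,  1.63872292e-02, -9.82305575e-02,
         5.86477454e+02],
       [ 9.80368477e-02, 
[... 158 characters left out ...]
1, 'qpos': array([ 1.11199653e+00,  2.41356551e-01,  3.85637088e-03,  1.33519486e+00,
       -9.40547691e-06,  1.57080243e+00]), 'qd': array([-0.00059798, -0.00266275,  0.00389117,  0.00020858,  0.00168112,
       -0.00048567]), 'effort': array([ 1.39058243e-04, -3.73139048e+01,  2.53010094e+01,  1.08698301e-02,
       -1.71344901e-06,  7.88083497e-06]), 'eef_pos': array([221.18845643, 447.78440274, 230.49154567]), 'eef_rot': array([-2.11294918e-04,  2.27396047e-01,  9.73801898e-01, -9.25556610e-04]), 'ft_force': array([-0.16348761, -0.38778642,  0.57101307]), 'wrist_torque': array([-0.00016165,  0.00895925,  0.02915899]), 'grasp_force': 0.0, 'opening': 0.9944415271079473} 18.700000000000003
```

View pics/side0.png

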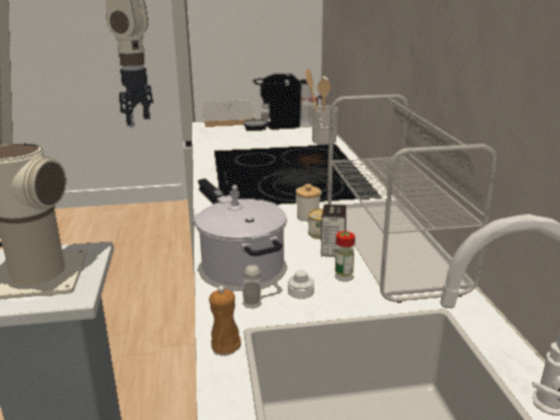

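View pics/top0.png

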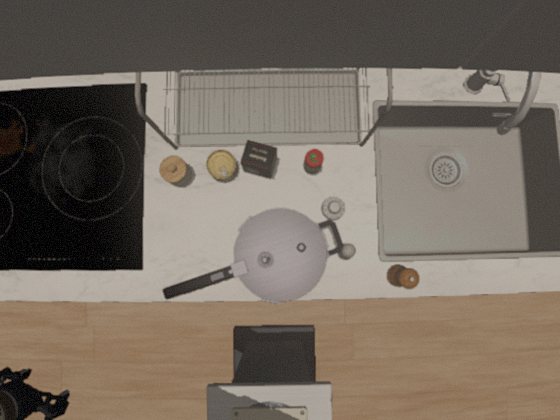

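The top view shows the valve at about (265,260), the safety plug at (301,247), and the long handle towards lower left. The side view has the valve at about (235,195). I'll enlarge both.

```bash
python3 - <<'E'
import cv2,numpy as np
t=cv2.imread("pics/top0.png")[205:305,215:345]; s=cv2.imread("pics/side0.png")[170:260,190:300]
a=cv2.resize(t,None,fx=6,fy=6,interpolation=cv2.INTER_CUBIC);cv2.imwrite("pics/t1.png",a)
b=cv2.resize(s,None,fx=6,fy=6,interpolation=cv2.INTER_CUBIC);cv2.imwrite("pics/s1.png",b)
E
```

```text
(no output)
```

View pics/t1.png

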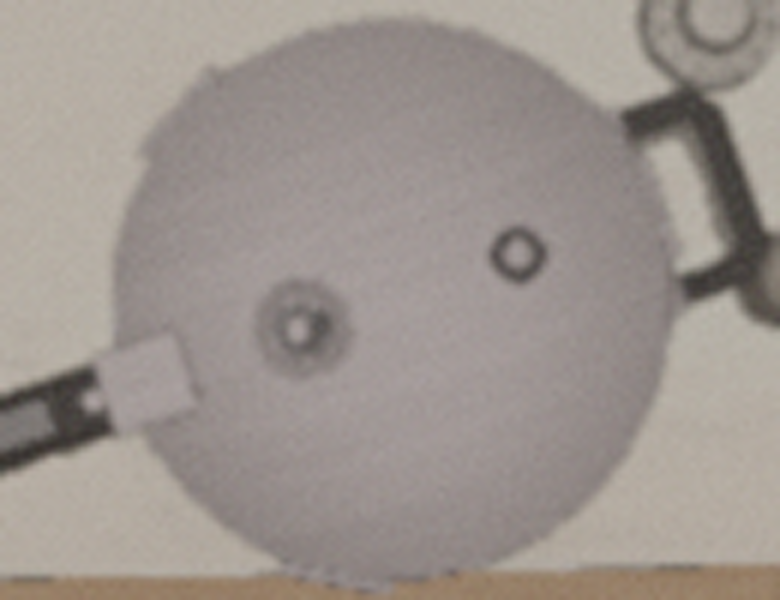

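View pics/s1.png

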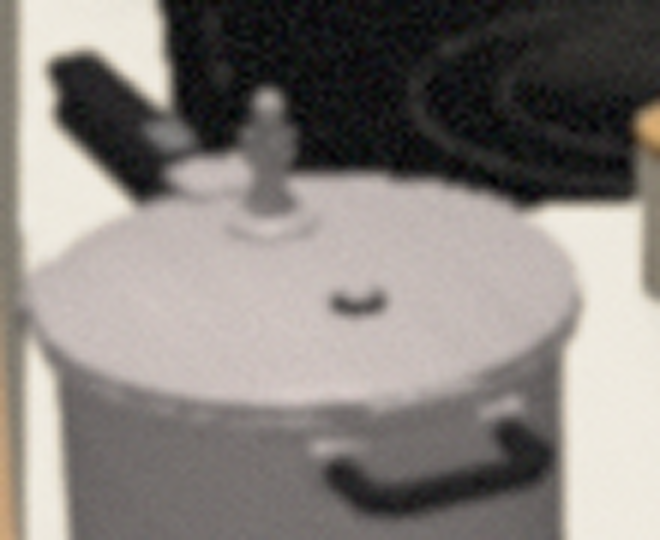

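The enlarged top crop shows the stem head at full-image (264.6,259.3), the flange at (265.3,259.3) and the plug at (300.9,246.9). In the side crop the stem top is at (234.3,184.6), the flange at (234.7,206.2) and the plug at (249.2,219). I'll fit the cooker's x, y and yaw.

```bash
cat >h.py <<'E'
from station import env,grab_frame,camera_model
import cv2,numpy as np
from scipy.optimize import least_squares
def proj(n,P):
    c=camera_model(n);W=c["world_to_cam"]
    return cv2.projectPoints(np.atleast_2d(np.float64(P)),cv2.Rodrigues(W[:3,:3])[0],W[:3,3],c["camera_matrix"],c["distortion"])[0][:,0]
def C(p,q):
    c,s=np.cos(p[2]),np.sin(p[2]);q=np.float64(q)
    return np.c_[p[0]+c*q[:,0]-s*q[:,1],p[1]+s*q[:,0]+c*q[:,1],q[:,2]]
E
python3 - <<'E'
from h import *
top=([[0,35,194],[0,35,143],[0,-50,149]],[[264.6,259.3],[265.3,259.3],[300.9,246.9]])
side=([[0,35,194],[0,35,142],[0,-50,147]],[[234.3,184.6],[234.7,206.2],[249.2,219]])
f=lambda p:np.r_[(proj("top",C(p,top[0]))-top[1]).ravel(),(proj("side",C(p,side[0]))-side[1]).ravel()]
r=least_squares(f,[400,0,0.3]);print(r.x,r.fun.round(1),C(r.x,[[0,35,195]]))
for n in("top","side"):
  print(n, least_squares(lambda p:f(p)[:6] if n=="top" else f(p)[6:],r.x).x)
E
```

```text
[ 4.82070851e+02 -3.54695491e+01  3.07477436e-01] [-0.6  0.1 -0.5 -0.   0.1  0.2 -0.1  2.3  0.4  1.1  0.1 -0.4] [[471.47791362  -2.11104666 195.        ]]
top [ 4.82293939e+02 -3.62170131e+01  3.15027868e-01]
side [ 4.82162830e+02 -2.99479309e+01  2.99339090e-01]
```

Emit:
drive_tool(series="30 -50 20 -0.15;55 -95 30 -0.3;80 -140 40 -0.45;105 -185 40 -0.6;130 -230 40 -0.75;155 -275 40 -0.9;180 -320 40 -1.05;205 -365 40 -1.2", gripper=60, newtons=20)

```text
time: 0.9
eef_pos: [415.3, 101.9, 271.2]
eef_rot: [-0.0, 0.74, 0.673, -0.0]
ft_force: [1.4, 1.3, -0.7]
opening: 0.703
grasp_force: 0.0
```

```bash
python3 - <<'E'
from station import env
s=env.get_state();print(s["eef_pos"],s["eef_rot"],s["qpos"].round(3))
E
```

```text
[415.32617496 101.9121936  271.15841068] [-7.54239498e-05  7.39586845e-01  6.73061136e-01 -1.77356197e-05] [ 0.241  0.082 -0.083  1.406  0.     1.905]
```

Emit:
drive_tool(series="25 -45 0 0;45 -85 0 0;45 -85 -20 0;45 -85 -50 0;45 -85 -60 0;45 -85 -60 0;45 -85 -60 0")

```text
time: 1.6
eef_pos: [460.2, 19.3, 212.0]
eef_rot: [0.0, 0.737, 0.676, 0.0]
ft_force: [-0.1, 0.1, 0.8]
opening: 0.704
grasp_force: 0.0
```

```bash
python3 - <<'E'
from h import *
s=env.get_state();print(s["eef_pos"],s["ft_force"],s["wrist_torque"])
p=s["eef_pos"]; print(proj("top",p),proj("side",p))
t=grab_frame("top")[205:305,205:325];sd=grab_frame("side")[130:230,180:280]
o=[cv2.resize(i[:,:,::-1],None,fx=4 if 0 else 3.6,fy=3.6,interpolation=cv2.INTER_CUBIC) for i in(t,sd)]
cv2.imwrite("pics/c2.png",np.hstack(o))
E
```

```text
[460.19996424  19.25612561 211.97556605] [-0.1266284   0.14961951  0.75248666] [ 0.02421783 -0.02262863  0.04667714]
[[253.4349162  265.12837553]] [[228.42450366 176.85818607]]
```

View pics/c2.png

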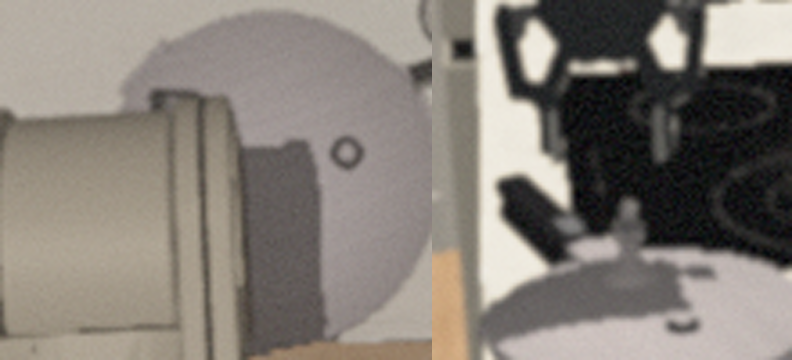

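The side view shows the fingers straddling the axis above the stem, about 12 mm left of it, which agrees with the fit.

Emit:
drive_tool(series="11 -21 0 0;11 -21 -10 0;11 -21 -40 0;11 -21 -56 0;11 -21 -56 0;11 -21 -56 0")

```text
time: 2.3
eef_pos: [471.0, -1.7, 155.8]
eef_rot: [0.0, 0.737, 0.676, 0.0]
ft_force: [-0.3, 0.2, 0.3]
opening: 0.698
grasp_force: 0.0
```

Emit:
drive_tool(series="0 0 0 0;0 0 0 0;0 0 0 0;0 0 0 0;0 0 0 0;0 0 0 0;0 0 0 0", gripper=24)

```text
time: 3.0
eef_pos: [471.0, -2.1, 155.3]
eef_rot: [-0.0, 0.738, 0.675, -0.0]
ft_force: [-0.2, 0.5, 0.4]
opening: 0.283
grasp_force: 0.0
```

```bash
python3 - <<'E'
from h import *
s=env.get_state();print(s["eef_pos"],s["ft_force"],s["wrist_torque"],s["opening"]*85.4,s["qpos"])
sd=grab_frame("side")[140:230,180:290]
cv2.imwrite("pics/c3.png",cv2.resize(sd[:,:,::-1],None,fx=6,fy=6,interpolation=cv2.INTER_CUBIC))
E
```

```text
[470.96092983  -2.14545808 155.29512693] [-0.24686028  0.49079132  0.35957686] [ 0.02152012 -0.02036459  0.02901678] 24.18027693431617 [-4.54112699e-03  2.33021812e-01 -2.09770722e-01  1.12807039e+00
 -2.22402562e-05  1.65431945e+00]
```

View pics/c3.png

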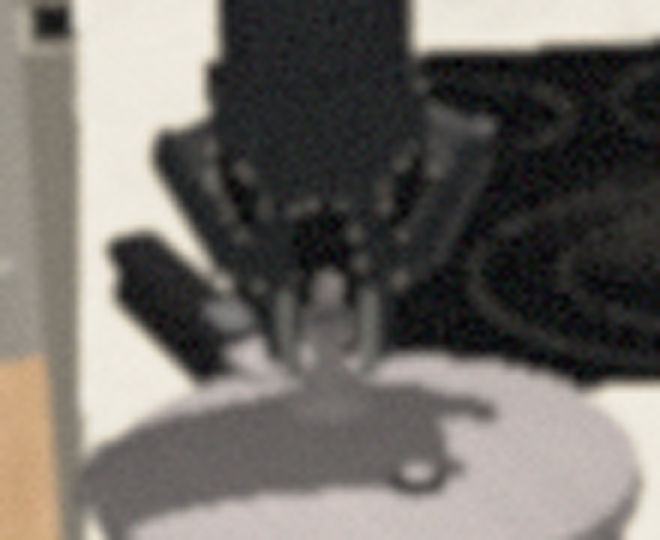

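The nut sits between the pads at about (330,330) in the crop, centred within 1 mm in x. I'll close to feel it.

Emit:
drive_tool(series="0 0 0 0;0 0 0 0;0 0 0 0;0 0 0 0;0 0 0 0", gripper=12, newtons=20)

```text
time: 3.55
eef_pos: [470.8, -2.1, 155.3]
eef_rot: [-0.0, 0.738, 0.675, -0.0]
ft_force: [-1.6, 0.4, 1.1]
opening: 0.194
grasp_force: 19.5
```

```bash
python3 -c "
from station import env
s=env.get_state();print(s['eef_pos'],s['ft_force'],s['wrist_torque'],s['opening']*85.4,s['grasp_force'])"
```

```text
[470.76616798  -2.13388153 155.28297009] [-1.5846628   0.42080701  1.14200938] [ 0.04940777  0.3267866  -0.01075155] 16.54989506653834 19.490807354450226
```

Emit:
drive_tool(series="0 0 0 0;0 0 0 0;0 0 0 -0.15;0 0 0 -0.3;0 0 0 -0.45;0 0 0 -0.6;0 0 0 -0.75;0 0 0 -0.9", gripper=32)

```text
time: 4.35
eef_pos: [471.3, -2.1, 155.3]
eef_rot: [0.0, 0.959, 0.284, 0.0]
ft_force: [0.8, -0.5, 0.4]
opening: 0.374
grasp_force: 0.0
```

Emit:
drive_tool(series="0 0 0 -0.15;0 0 0 -0.3;0 0 0 -0.45;0 0 0 -0.45;0 0 0 -0.45")

```text
time: 4.85
eef_pos: [471.1, -2.1, 155.3]
eef_rot: [-0.0, 0.998, 0.068, 0.0]
ft_force: [-0.4, -0.2, 0.5]
opening: 0.374
grasp_force: 0.0
```

Emit:
drive_tool(series="0 0 0 0;0 0 0 0;0 0 0 0;0 0 0 0;0 0 0 0;0 0 0 0;0 0 0 0", gripper=12)

```text
time: 5.55
eef_pos: [471.0, -1.4, 155.4]
eef_rot: [-0.001, 0.998, 0.067, 0.0]
ft_force: [-0.6, 5.5, 1.6]
opening: 0.198
grasp_force: 19.5
```

```bash
python3 -c "
from station import env
s=env.get_state();print(s['eef_pos'],s['eef_rot'],s['ft_force'],s['wrist_torque'],s['opening']*85.4,s['grasp_force'],s['qpos'])"
```

```text
[471.00037736  -1.44191992 155.37537713] [-7.18064493e-04  9.97772078e-01  6.67110122e-02  8.09973762e-05] [-0.59066296  5.52960609  1.6254127 ] [ 1.12491984  0.11217878 -0.01154619] 16.8894260355577 19.52288120985031 [-3.99185166e-03  2.32926460e-01 -2.09672640e-01  1.12813716e+00
  1.44398801e-03  3.00407962e+00]
```

Emit:
drive_tool(series="0 0.8 0 0;0 0.8 0 0;0 0.8 0.1 0.1;0 0.8 0.2 0.2;0 0.8 0.4 0.3;0 0.8 0.5 0.4;0 0.8 0.6 0.5;0 0.8 0.7 0.6")

```text
time: 6.35
eef_pos: [471.0, -1.3, 156.0]
eef_rot: [-0.0, 0.933, 0.36, -0.0]
ft_force: [-0.5, 3.4, 1.2]
opening: 0.196
grasp_force: 19.6
```

```bash
cat >>h.py <<'E'
def st():
    s=env.get_state();q=s["eef_rot"];y=2*np.arctan2(q[2],q[1])-np.pi/2
    print(s["time"],"pos",s["eef_pos"].round(2),"yaw",round(y,3),"j6",s["qpos"][5].round(3),"F",s["ft_force"].round(2),"T",s["wrist_torque"].round(3),"op",round(s["opening"]*85.4,2),"g",round(s["grasp_force"],1))
E
python3 -c "
from h import *
st()
a=grab_frame('side');cv2.imwrite('pics/c4.png',cv2.resize(a[160:220,200:270,::-1],None,fx=8,fy=8,interpolation=cv2.INTER_CUBIC))"
```

```text
6.35 pos [470.96  -1.29 156.02] yaw -0.834 j6 2.402 F [-0.52  3.4   1.22] T [ 0.744  0.136 -0.044] op 16.73 g 19.6
```

Emit:
drive_tool(series="0 0.2 0.2 0.15;0 0.4 0.4 0.3;0 0.4 0.5 0.45;0 0.4 0.7 0.6;0 0.4 0.9 0.75;0 0.4 1.1 0.9;0 0.4 1.3 1.05;0 0.4 1.4 1.2")

```text
time: 7.2
eef_pos: [470.8, -1.2, 157.4]
eef_rot: [0.0, 0.567, 0.824, -0.0]
ft_force: [-1.6, 2.1, 2.3]
opening: 0.199
grasp_force: 19.6
```

```bash
python3 -c "
from h import *
st()"
```

```text
7.2 pos [470.82  -1.23 157.42] yaw 0.366 j6 1.203 F [-1.59  2.15  2.34] T [ 0.564  0.235 -0.009] op 16.99 g 19.6
```

Emit:
drive_tool(series="0 0.1 0.2 0.15;0 0.2 0.4 0.3;0 0.2 0.6 0.45;0 0.2 0.8 0.6;0 0.2 1.0 0.75;0 0.2 1.2 0.9;0 0.2 1.4 1.05;0 0.2 1.5 1.2")

```text
time: 8.0
eef_pos: [470.7, -1.3, 158.8]
eef_rot: [-0.0, 0.002, 1.0, -0.001]
ft_force: [-1.6, 0.8, 2.6]
opening: 0.197
grasp_force: 19.6
```

```bash
python3 -c "
from h import *
st()
a=grab_frame('side');cv2.imwrite('pics/c5.png',cv2.resize(a[160:220,200:270,::-1],None,fx=8,fy=8,interpolation=cv2.INTER_CUBIC))"
```

```text
8.0 pos [470.66  -1.31 158.84] yaw 1.566 j6 0.003 F [-1.57  0.8   2.56] T [ 0.351  0.245 -0.089] op 16.79 g 19.6
```

View pics/c5.png

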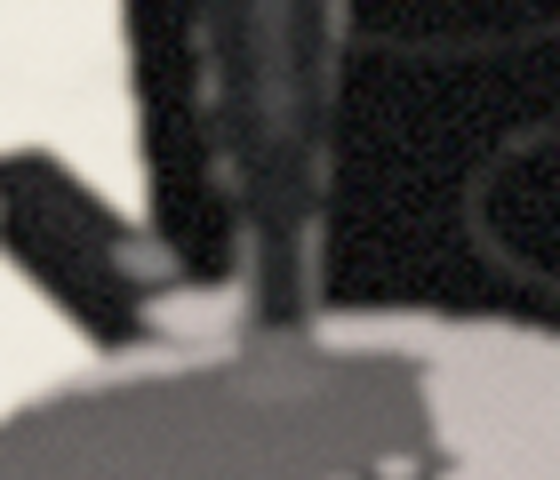

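Emit:
drive_tool(series="0 0 0.1 0.1;0 0 0.2 0.2;0 0 0.4 0.3;0 0 0.5 0.4;0 0 0.5 0.4")

```text
time: 8.55
eef_pos: [470.7, -1.3, 159.3]
eef_rot: [-0.0, -0.192, 0.981, -0.001]
ft_force: [-2.1, 0.4, 1.8]
opening: 0.205
grasp_force: 19.6
```

```bash
python3 -c "
from h import *
st()"
```

```text
8.55 pos [470.68  -1.35 159.35] yaw 1.958 j6 -0.389 F [-2.12  0.45  1.78] T [ 0.188  0.348 -0.048] op 17.47 g 19.6
```

Emit:
drive_tool(series="0 0 0.1 0.05;0 0 0.1 0.1;0 0 0.1 0.1")

```text
time: 8.85
eef_pos: [470.7, -1.3, 159.4]
eef_rot: [-0.0, -0.241, 0.971, -0.001]
ft_force: [-1.7, 0.4, 2.2]
opening: 0.196
grasp_force: 19.6
```

```bash
python3 -c "
from h import *
st()"
```

```text
8.85 pos [470.71  -1.32 159.42] yaw 2.057 j6 -0.489 F [-1.68  0.45  2.18] T [0.036 0.399 0.   ] op 16.73 g 19.6
```

Emit:
drive_tool(series="0 0 0.1 0.05;0 0 0.1 0.1;0 0 0.1 0.1")

```text
time: 9.15
eef_pos: [470.7, -1.3, 159.5]
eef_rot: [-0.0, -0.289, 0.957, -0.001]
ft_force: [-2.0, -1.0, 1.8]
opening: 0.197
grasp_force: 19.6
```

```bash
cat >>h.py <<'E'
def tz(n=4):
    T=[]
    for _ in range(n): grab_frame("side");T.append(env.get_state()["wrist_torque"][2])
    st();print("Tz",np.mean(T).round(3),np.std(T).round(3))
E
cat >t.py <<'E'
from h import *
tz()
E
python3 t.py
```

```text
9.35 pos [470.72  -1.27 159.51] yaw 2.16 j6 -0.591 F [-1.49 -2.41  2.72] T [-0.377  0.511 -0.058] op 17.05 g 19.6
Tz -0.053 0.016
```

Emit:
drive_tool(series="0 0 0.1 0.05;0 0 0.1 0.1;0 0 0.1 0.1")

```text
time: 9.65
eef_pos: [470.7, -1.3, 159.6]
eef_rot: [-0.0, -0.338, 0.941, -0.0]
ft_force: [-2.4, -2.8, 2.5]
opening: 0.195
grasp_force: 19.6
```

```bash
python3 t.py
```

```text
9.85 pos [470.79  -1.2  159.62] yaw 2.261 j6 -0.692 F [-2.65 -3.78  2.03] T [-0.732  0.518 -0.046] op 16.74 g 19.6
Tz -0.053 0.021
```

Emit:
drive_tool(series="-0.2 -0.2 0.1 0.05;-0.3 -0.4 0.1 0.1;-0.3 -0.4 0.1 0.1")

```text
time: 10.15
eef_pos: [470.8, -1.2, 159.8]
eef_rot: [0.0, -0.385, 0.923, -0.0]
ft_force: [-2.5, -2.6, 1.9]
opening: 0.195
grasp_force: 19.6
```

```bash
python3 t.py
```

```text
10.35 pos [470.77  -1.24 159.81] yaw 2.361 j6 -0.793 F [-2.95 -3.18  1.82] T [-0.585  0.424 -0.102] op 17.01 g 19.6
Tz -0.086 0.017
```

Emit:
drive_tool(series="0 0 0 0.05;0 0 0 0.05")

```text
time: 10.55
eef_pos: [470.8, -1.2, 159.8]
eef_rot: [0.0, -0.408, 0.913, -0.0]
ft_force: [-2.4, -2.8, 1.9]
opening: 0.199
grasp_force: 19.6
```

```bash
python3 t.py
```

```text
10.75 pos [470.75  -1.22 159.83] yaw 2.411 j6 -0.843 F [-2.37 -2.98  1.27] T [-0.692  0.442 -0.143] op 16.97 g 19.6
Tz -0.155 0.022
```

Torque rose from 0.05 to 0.155 N m with the expected 1.6 N m/rad slope, so the nut is at its stop after about 3.85 rad. I'll ease back slightly, release and rise.

Emit:
drive_tool(series="0 0 0 -0.05;0 0 0 -0.05;0 0 0 -0.05")

```text
time: 11.05
eef_pos: [470.7, -1.2, 159.8]
eef_rot: [-0.0, -0.386, 0.923, -0.0]
ft_force: [-2.3, -3.5, 1.4]
opening: 0.197
grasp_force: 19.6
```

```bash
python3 t.py
```

```text
11.25 pos [470.78  -1.22 159.84] yaw 2.362 j6 -0.794 F [-2.35 -4.38  1.59] T [-0.728  0.369 -0.105] op 16.9 g 19.6
Tz -0.09 0.014
```

Emit:
drive_tool(series="0 0 0 -0.05;0 0 0 -0.05;0 0 0 -0.05;0 0 0 -0.05;0 0 20 -0.05;0 0 50 -0.05;0 0 55 -0.05;0 0 55 -0.05", gripper=40)

```text
time: 12.05
eef_pos: [471.7, -0.9, 215.9]
eef_rot: [0.001, -0.362, 0.932, -0.0]
ft_force: [-0.0, 0.4, 0.4]
opening: 0.47
grasp_force: 0.0
```

```bash
python3 - <<'E'
from h import *
tz()
a=grab_frame('side');cv2.imwrite('pics/c6.png',cv2.resize(a[140:230,190:300,::-1],None,fx=6.5,fy=6.5,interpolation=cv2.INTER_CUBIC))
E
```

```text
12.25 pos [469.87  -1.05 213.56] yaw 2.312 j6 -0.744 F [ 0.37  0.11 -0.05] T [-0.019  0.018 -0.021] op 39.81 g 0.0
Tz -0.028 0.006
```

View pics/c6.png

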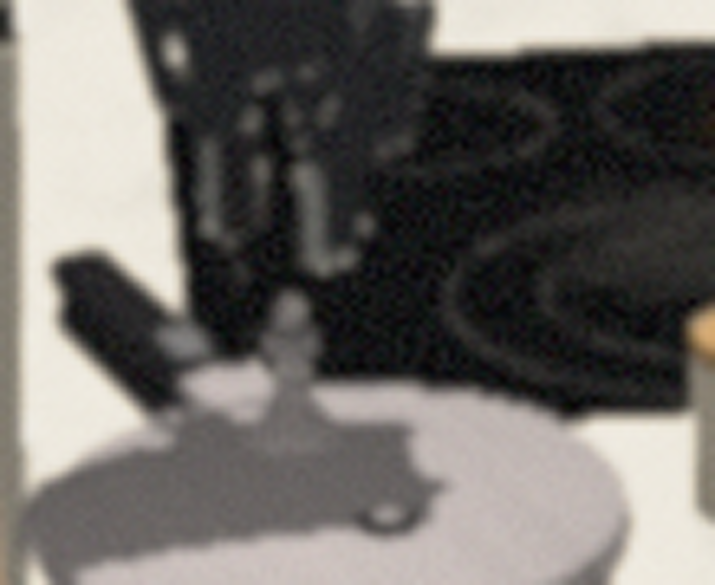

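The stem is clear under the open fingers at crop (292,290), with the nut around (292,338). I'll compare the nut's height before and after.

```bash
python3 - <<'E'
from h import *
a=cv2.imread('pics/side0.png').astype(float)
F=[grab_frame('side')[:,:,::-1].astype(float) for _ in range(6)]
b=np.mean(F,0)
o=[cv2.resize(np.uint8(np.clip(i[178:212,216:254],0,255)),None,fx=10,fy=16,interpolation=cv2.INTER_CUBIC) for i in(a,b)]
cv2.imwrite('pics/c7.png',np.hstack(o))
for z in(195,185,179.2,174.8,166,154):print(z,(proj('side',[471,-1.2,z])[0]-[216,178])*[10,16])
E
```

```text
195 [179.61157426 133.94535459]
185 [181.42494727 197.68963251]
179.2 [182.47174241 234.48266987]
174.8 [183.2634473  262.30766288]
166 [184.84063923 317.73382244]
154 [186.97809134 392.83756732]
```

View pics/c7.png

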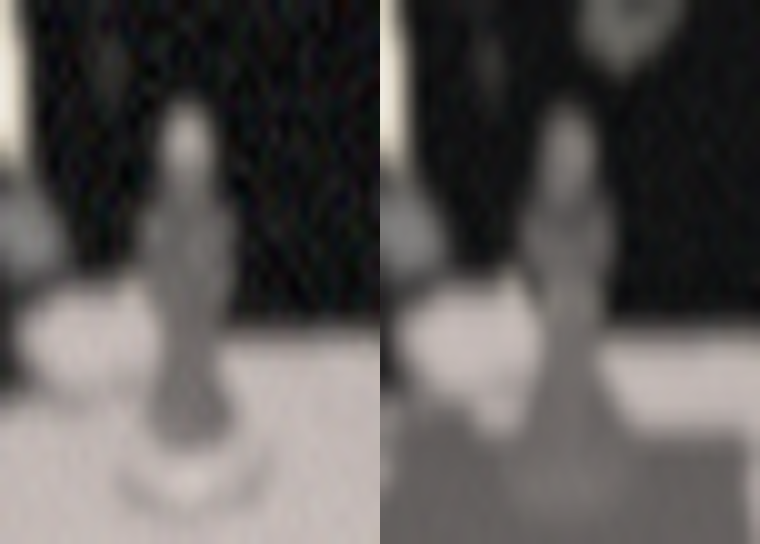

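```bash
python3 - <<'E'
from h import *
a=cv2.imread('pics/side0.png').astype(float)
b=np.mean([grab_frame('side')[:,:,::-1].astype(float) for _ in range(4)],0)
for r in range(183,201):
    o=[r]
    for i in(a,b):
        g=i[r].mean(1);bg=g[243:248].mean();ob=g[232:236].mean();x=np.arange(232,246);v=(g[232:246]-bg)/(ob-bg)
        k=np.argmax(v<.5);o+=[round(x[k-1]+(v[k-1]-.5)/(v[k-1]-v[k]),2),int(ob)]
    print(*o)
st()
E
```

```text
183 246.01 25 235.33 23
184 246.26 60 246.6 40
185 236.61 103 236.64 71
186 236.69 135 237.1 96
187 236.9 133 237.17 105
188 237.01 113 237.14 103
189 237.11 100 237.08 98
190 237.52 95 237.82 91
191 238.68 96 238.62 85
192 238.97 100 238.85 92
193 238.7 102 238.76 100
194 238.91 102 238.42 101
195 238.97 103 237.87 104
196 238.55 104 237.73 113
197 237.99 107 237.7 116
198 236.98 111 236.94 117
199 241.87 116 242.84 115
200 237.45 114 237.6 114
12.8 pos [470.69  -1.1  214.78] yaw 2.312 j6 -0.744 F [-0.18  0.7   0.14] T [-0.02   0.067 -0.019] op 39.88 g 0.0
```

Before, the nut spans rows 192.5–196.8. It now spans 190.4–194.6, centred at 192.5 against 192.65 predicted for the stop, so it's confirmed there. Next I'll close the fingers and approach the stem.

Emit:
drive_tool(series="0 0 0 0;0 0 0 0;0 0 0 0;0 0 0 0;0 0 0 0;0 0 0 0;0 0 -5 0;0 0 -10 0", gripper=0)

```text
time: 13.6
eef_pos: [470.8, -1.1, 204.5]
eef_rot: [0.0, -0.362, 0.932, -0.0]
ft_force: [0.1, -0.1, 1.2]
opening: 0.001
grasp_force: 0.0
```

Emit:
drive_tool(series="0 0 -3 0;0 0 -6 0;0 0 -6 0;0 0 -6 0")

```text
time: 14.0
eef_pos: [470.7, -1.1, 198.7]
eef_rot: [-0.0, -0.362, 0.932, 0.0]
ft_force: [-0.3, 0.5, -0.2]
opening: 0.0
grasp_force: 0.0
```

```bash
python3 t.py
```

```text
14.2 pos [470.84  -1.12 198.98] yaw 2.312 j6 -0.744 F [-0.05 -0.1  -0.04] T [-0.016  0.057  0.012] op -0.03 g 0.0
Tz -0.011 0.023
```

Emit:
drive_tool(series="0 0 -2 0;0 0 -4 0;0 0 -4.5 0;0 0 -5 0;0 0 -5 0;0 0 -5 0")

```text
time: 14.8
eef_pos: [470.8, -1.1, 194.0]
eef_rot: [0.0, -0.362, 0.932, -0.0]
ft_force: [-1.0, -0.1, 2.4]
opening: 0.002
grasp_force: 1.2
```

```bash
sed -i 's/tz()/tz(2)/' t.py; python3 t.py
```

```text
14.9 pos [470.83  -1.11 193.96] yaw 2.312 j6 -0.744 F [-1.07 -0.18  2.78] T [-0.009  0.039  0.03 ] op -0.31 g 1.2
Tz 0.003 0.027
```

Contact: 2.8 N at 194.0. I'll continue in small steps.

Emit:
drive_tool(series="0 0 -0.3 0;0 0 -0.6 0;0 0 -0.9 0;0 0 -1.2 0;0 0 -1.2 0")

```text
time: 15.4
eef_pos: [470.8, -1.1, 192.7]
eef_rot: [0.0, -0.362, 0.932, -0.0]
ft_force: [-0.3, -1.2, 2.5]
opening: 0.001
grasp_force: 1.5
```

```bash
python3 t.py
```

```text
15.5 pos [470.79  -1.1  192.64] yaw 2.312 j6 -0.744 F [-0.2   0.22  2.24] T [ 0.051 -0.044  0.022] op -0.16 g 1.5
Tz 0.025 0.003
```

Emit:
drive_tool(series="0 0 -0.3 0;0 0 -0.5 0;0 0 -0.5 0")

```text
time: 15.8
eef_pos: [470.8, -1.1, 192.1]
eef_rot: [0.0, -0.362, 0.932, -0.0]
ft_force: [0.3, 0.7, 2.1]
opening: 0.001
grasp_force: 1.6
```

```bash
python3 t.py
```

```text
15.9 pos [470.79  -1.11 192.18] yaw 2.312 j6 -0.744 F [0.27 0.75 2.96] T [ 0.014 -0.055 -0.014] op 0.04 g 1.6
Tz -0.021 0.007
```

Emit:
drive_tool(series="0 0 -0.3 0;0 0 -0.6 0;0 0 -0.6 0")

```text
time: 16.2
eef_pos: [470.8, -1.1, 191.5]
eef_rot: [0.0, -0.362, 0.932, -0.0]
ft_force: [-0.1, 1.1, 3.3]
opening: 0.003
grasp_force: 1.8
```

```bash
python3 t.py
```

```text
16.3 pos [470.75  -1.11 191.54] yaw 2.312 j6 -0.744 F [0.27 0.45 3.97] T [-0.015 -0.099  0.073] op 0.11 g 1.8
Tz 0.066 0.008
```

Emit:
drive_tool(series="0 0 -0.3 0;0 0 -0.6 0;0 0 -0.6 0")

```text
time: 16.6
eef_pos: [470.8, -1.1, 190.9]
eef_rot: [0.0, -0.362, 0.932, -0.0]
ft_force: [0.4, -0.8, 3.5]
opening: 0.0
grasp_force: 1.9
```

```bash
python3 t.py
```

```text
16.7 pos [470.75  -1.12 190.96] yaw 2.312 j6 -0.744 F [ 0.74 -0.07  3.24] T [ 0.05  -0.134  0.053] op -0.07 g 1.9
Tz 0.023 0.03
```

Emit:
drive_tool(series="0 0 -0.3 0;0 0 -0.6 0;0 0 -0.6 0")

```text
time: 17.0
eef_pos: [470.8, -1.1, 190.3]
eef_rot: [0.0, -0.362, 0.932, -0.0]
ft_force: [1.4, 0.3, 3.4]
opening: 0.001
grasp_force: 2.1
```

```bash
python3 t.py
```

```text
17.1 pos [470.77  -1.11 190.34] yaw 2.312 j6 -0.744 F [ 0.4  -0.32  4.11] T [ 0.036 -0.158  0.005] op 0.04 g 2.0
Tz -0.015 0.021
```

Emit:
drive_tool(series="0 0 -0.3 0;0 0 -0.6 0;0 0 -0.6 0")

```text
time: 17.4
eef_pos: [470.8, -1.1, 190.1]
eef_rot: [0.0, -0.362, 0.932, -0.0]
ft_force: [0.1, 0.4, 6.0]
opening: 0.002
grasp_force: 3.2
```

```bash
python3 t.py
```

```text
17.5 pos [470.82  -1.11 190.14] yaw 2.312 j6 -0.744 F [-1.53  0.26  6.44] T [0.058 0.041 0.003] op -0.26 g 3.2
Tz 0.023 0.02
```

Emit:
drive_tool(series="0 0 -0.2 0;0 0 -0.4 0;0 0 -0.4 0")

```text
time: 17.8
eef_pos: [470.9, -1.1, 190.0]
eef_rot: [0.0, -0.362, 0.932, -0.0]
ft_force: [-0.9, 0.7, 7.4]
opening: 0.002
grasp_force: 4.1
```

```bash
python3 t.py
```

```text
17.9 pos [470.85  -1.12 190.05] yaw 2.312 j6 -0.744 F [-1.23 -0.14  8.04] T [-0.001  0.138 -0.018] op 0.16 g 4.1
Tz 0.009 0.027
```

Emit:
drive_tool(series="0 0 -0.3 0;0 0 -0.5 0;0 0 -0.5 0;0 0 -0.5 0;0 0 -0.5 0;0 0 -0.5 0;0 0 -0.5 0;0 0 -0.5 0")

```text
time: 18.7
eef_pos: [470.9, -1.1, 190.0]
eef_rot: [0.001, -0.362, 0.932, -0.0]
ft_force: [-2.0, -0.0, 10.0]
opening: -0.0
grasp_force: 5.1
```

Emit:
drive_tool(series="0 0 0 0;0 0 0 0;0 0 0 0;0 0 0 0;0 0 0 0;0 0 0 0;0 0 0 0;0 0 0 0")

```text
time: 19.5
eef_pos: [470.9, -1.1, 189.9]
eef_rot: [0.001, -0.362, 0.932, -0.0]
ft_force: [-1.7, 1.0, 11.4]
opening: 0.002
grasp_force: 5.1
```

```bash
python3 t.py
```

```text
19.6 pos [470.91  -1.14 189.94] yaw 2.312 j6 -0.744 F [-1.14  1.1  10.16] T [-0.019  0.294 -0.052] op 0.17 g 5.1
Tz -0.004 0.048
```

About 10 N has been held on the seat for more than 1.5 s. Now I'll release slowly and rise.

Emit:
drive_tool(series="0 0 1 0;0 0 3 0;0 0 5 0;0 0 8 0;0 0 20 0;0 0 50 0;0 0 80 0;0 0 80 0")

```text
time: 20.4
eef_pos: [472.2, -1.1, 272.1]
eef_rot: [0.002, -0.362, 0.932, -0.001]
ft_force: [-0.3, -0.3, 0.0]
opening: 0.0
grasp_force: 0.0
```

Emit:
drive_tool(series="0 0 0 0;0 0 0 0;0 0 0 0;0 0 0 0")

```text
time: 20.8
eef_pos: [470.0, -1.1, 267.7]
eef_rot: [-0.001, -0.362, 0.932, 0.0]
ft_force: [-0.2, -0.4, -0.4]
opening: 0.002
grasp_force: 0.0
```

```bash
python3 - <<'E'
from h import *
st()
b=np.mean([grab_frame('side')[:,:,::-1].astype(float) for _ in range(4)],0)
for r in range(183,200):
    g=b[r].mean(1);bg=g[243:248].mean();ob=g[232:236].mean();x=np.arange(232,246);v=(g[232:246]-bg)/(ob-bg)
    k=np.argmax(v<.5);print(r,round(x[k-1]+(v[k-1]-.5)/(v[k-1]-v[k]),2),int(ob))
E
```

```text
20.8 pos [470.02  -1.14 267.69] yaw 2.312 j6 -0.744 F [-0.16 -0.44 -0.41] T [ 0.022  0.003 -0.036] op 0.18 g 0.0
183 238.31 20
184 246.07 42
185 236.76 72
186 237.08 95
187 237.2 105
188 237.13 103
189 237.07 98
190 237.95 90
191 238.74 84
192 238.76 91
193 238.71 100
194 238.46 101
195 237.81 104
196 237.72 113
197 237.7 117
198 236.96 116
199 242.58 115
```

The profile is the same as before the push, so the stem is back up, and the nut and cooker haven't moved.

```bash
python3 -c "
from station import env
print(env.hand_in())"
```

```text
the job is handed in; nothing more can be done
None
```

I unscrewed the lock nut to its stop and vented the valve by pushing the stem onto its seat at about 10 N for over 1.5 s; it sprang back and I saw no shift of the cooker. The job is handed in, but no verdict came back.

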